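# Fit the lens of a ward examination lamp

## Task

Put the small lens into the round cell on top of the examination lamp's head, flat side down, without letting it fall more than about two centimetres. Then set the retaining ring with the two ears over it and screw it down clockwise, seen from above, until it stops and sits snug on the lens; let go of everything.

Things in the scene. Friction and masses are not known exactly. Their poses are not given: they have to be found in the camera images.
- lens_mid (a point): Small lens, loose, flat side down: disc 36 mm across, black edge 18 mm high, clear dome 3 mm more, 45 g, foot bevelled 3 mm. Point: its centre, 10.5 mm above its underside (same above the seat once seated); z up; yaw means nothing. Grip across the diameter by the upper 8 mm of the edge, so the fingers clear the cell's rim. A wider, flatter lens (54 mm, edge 12 mm) nearby does not fit.
- ring_mid (a point): Retaining ring, loose, right way up: dark steel tube 62 mm outside, 56 inside, 28 high, 90 g, 4 mm lip on top (hole 28 mm). Two ears on its x axis, 78 mm overall, 10 wide; under them, inside, two pins 6 mm thick, 4 mm above the underside, 46 mm between tips. Point: centre, 14 mm above the underside; z up. Grip the tube across its y axis (62 mm). A plain ring without ears is not wanted.
- cell_seat (a point): Centre of the flat lens seat in the cell on top of the grey-painted lamp head, fixed, face up; 55 mm above the counter, z up. Wall pieces around have a rounded rim 7.7 mm above the seat, 41 mm inside and 52 outside diameter, with two opposite openings about +x and -x, each from 30 deg counter-clockwise to 45 deg clockwise of that axis, seen from above. The steel arm stub points to +y.
- cell_entry (a point): Point on the cell's +x axis in one opening, 23.5 mm out from the seat's centre, 5 mm above it. The ring goes on with its ears over the two openings (x axes aligned, 15 deg either way will do): its pins rest on ramps, ring centre 12 mm above the seat. Turned clockwise it drops 4 mm in the first 40 deg, its pins pass under the rim and stop at about 73 deg, the lip on the lens. Turns easily.
Mind the look-alikes: they are no part of the job. Leave any purple look-alike of the part that bears ring_mid alone.

How it is judged:
By the outcome, as a careful person would: the job done as asked, in the order asked, and still so for the second after the job is handed in, with the robot touching nothing.
It also fails if it takes over 64 s, if anything falls off the work surface, if the arm or the gripper's body presses on something with over 40 N, if the wrist force passes 120 N, or if a joint passes its speed limit or range.

## Robot

A 6-joint arm with a two-finger parallel gripper is mounted at the origin on the work surface. World frame = base frame: x ahead of the robot, y to its left, z up, the work surface at z = 0. Lengths are in m, angles in degrees, forces in N, time in s.
With the tool pointing down it reaches from about 0.3 to 0.75 m from the base axis. Payload 8.5 kg.
Tool frame: the origin (TCP) lies midway between the tips of the shut fingers; the grasp point (between the pads) lies 19 mm behind it; z points along the fingers, y is the direction in which the jaws open and shut (so a half turn about z gives the same grasp; the last joint's range is limited). The gripper opens to 85 mm and grips with 20 to 120 N. Pads are 22 mm wide; open, the fingers measure 114 mm over their backs; the gripper's body (76 mm by 85 mm) begins 54 mm behind the grasp point. The pads swing forward as they close: fully open they stand 13 mm farther back than shut.
Start: joints at [-12.336, 21.807, 74.336, -0, 83.858, -12.336], TCP at [0.55, 0, 0.231] pointing down, gripper open.
Joint ranges: [-178.18, 178.18], [-50.72, 133.34], [12.68, 142.11], [-81.47, 261.47], [9.98, 163.14], [-165.26, 165.26]. Speed limits (degrees/s): [136.94, 136.94, 180, 180, 180, 180].

## Interface

Orientations are given as a 3x3 rotation matrix whose columns are the frame's x, y, z axes.
In Python, from rig import env, eyes, close_job gives the robot as it stands.
- The arm moves only by the tool jog_arm, never from a script. Its argument "deltas" is one flat list of numbers, 7 for each row, row after row: the shift along the tool's x, y, z in units of 0.75 m (1.0 is 0.75 m), then the turn, a rotation vector about the tool's x, y, z in units of 180 degrees (1.0 is 180 degrees), then the gripper command: -1 is fully open, 1 is shut, values between are in proportion. In form: [dx, dy, dz, ax, ay, az, fingers, dx, dy, dz, ax, ay, az, fingers, ...]. A call has 1 to 12 rows; each row is the pose to reach, as a shift and turn from the pose commanded when the call began, along the tool's axes at that moment, turning the shorter way round; what a row does not reach only later rows make up. A row lasts 1/12 s, in which the tool goes at most 41.7 mm and 7.16 degrees, less where a joint would pass 70% of its speed; a pose out of reach is approached as far as the arm can. A call with a number of a shift or a turn outside -1 to 1 is refused whole. A call with a gripper value outside its range is refused whole. The fingers move at their own pace and stop on an object; "grip_force" is the grip in N (left out, the last holds). Time passes only in rows, so rows that repeat a pose let the fingers close. It gives the time, the measured TCP pose, the force and the opening at its end, in the units of the state.
- env.observe(): the state, without advancing time (a new reading comes with each control period).
- eyes.get_image(name): name is "scene" or "side" or "wrist"; returns the picture (480x640x3 uint8, red, green, blue); there is no depth.
- eyes.camera_params(name): a dict with "intrinsics" (3x3 intrinsics, pixels), "R" (3x3) and "t" (3): a world point X has camera coordinates R X + t; the wrist camera has in their place "mount" (4x4, takes a point from camera to tool coordinates, whose origin is the TCP and whose axes are the flange's). Camera axes: x right, y down, z forward; pixel columns grow to the right and rows downward; lengths in m; the calibration is good to about 2 mm. A picture is of the moment at which its call begins: read the wrist's pose just before it. camera_params takes no time and is no camera call.
- close_job(): hands the job in, once; it reports no verdict.
The state is a dict: "time_s": time; "q": joint angles; "qvel": joint speeds; "joint_efforts": joint torques, N m; "position": TCP position; "tool_rot": TCP orientation; "ft_force": force on the tool from outside, world axes, zero at the start; "wrist_torque": the same for the moment, N m; "grip_width": finger opening in m.
Only numpy, scipy, OpenCV 4.12 (cv2) and the standard library are available. Lean on these libraries where they do the work, as an engineer would, in place of code of your own. Each camera call takes 0.05 s, during which the arm holds its last target.

## Working session

There is one attempt and no reset: what is moved stays moved. The work goes in short steps, Python scripts to look and compute and a tool call to move; the robot and the scene stay as the last step left them, time stands still between calls to the robot, and variables do not carry over. Pictures are saved under pics/ and viewed, and the job is handed in when it is done.

Besides the shell and the picture viewer there is one more tool, called after "Call:" by a JSON object that holds its "api" and its "payload". jog_arm: Moves the arm, as the interface text tells. Its arguments: {"type":"object","properties":{"deltas":{"type":"array"},"grip_force":{"type":"number"}},"required":["deltas"]}

```bash
ls; mkdir -p pics
python3 - <<'E'
from rig import env, eyes
import cv2
for n in ("scene","side","wrist"):
    s=env.observe()
    im=eyes.get_image(n); cv2.imwrite(f"pics/{n}0.png",im[:,:,::-1])
    p=eyes.camera_params(n); print(n,{k:v for k,v in p.items()})
print(s)
E
```

```text
pics
scene {'intrinsics': array([[481.91656249,   0.        , 323.16747855],
       [  0.        , 481.91656249, 237.5468413 ],
       [  0.        ,   0.        ,   1.        ]]), 'R': array([[-0.47767457,  0.87853584,  0.00133732],
       [ 0.59885066,  0.3267181 , -0.73118614],
       [-0.64281015, -0.34846817, -0.68217669]]), 't': array([ 0.29593126, -0.24188199,  1.14810813])}
side {'intrinsics': array([[447.77704829,   0.        , 322.37945144],
       [  0.        , 447.77704829, 235.05597725],
       [  0.        ,   0.        ,   1.        ]]), 'R': array([[ 0.8788093 , -0.47709761,  0.00849038],
       [-0.25309512, -0.48113521, -0.83931625],
       [ 0.40452079,  0.73545005, -0.54357718]]), 't': array([-0.51131319,  0.1864689 ,  0.55974991])}
wrist {'intrinsics': array([[337.81016722,   0.        , 321.56345031],
       [  0.        , 337.81016722, 239.85559424],
       [  0.        ,   0.        ,   1.        ]]), 'mount': array([[-5.53635665e-04, -9.54256637e-01, -2.98988234e-01,
         7.63828658e-02],
       [ 9.99999802e-01, -4.38720004e-04, -4.51469539e-04,
       
[... 288 characters left out ...]
       8.38575741e+01, -1.23358063e+01]), 'qvel': array([-0.04892385, -0.09713116, -0.13337261,  0.02956107,  0.03176146,
        0.08124925]), 'joint_efforts': array([ 3.76895419e-03, -4.49219084e+01, -2.31655884e+01, -2.33104493e-04,
        3.63802450e-03,  7.57992581e-06]), 'position': array([5.49745722e-01, 6.63485370e-05, 2.30772219e-01]), 'tool_rot': array([[-2.62820576e-05,  9.99999189e-01, -1.27327138e-03],
       [ 9.99999962e-01,  2.66316227e-05,  2.74524757e-04],
       [ 2.74558443e-04, -1.27326412e-03, -9.99999152e-01]]), 'ft_force': array([-0.04359266,  0.21431648, -0.48118995]), 'wrist_torque': array([ 0.02448015, -0.06840042, -0.01081516]), 'grip_width': 0.08553901143393937}
```

View pics/scene0.png

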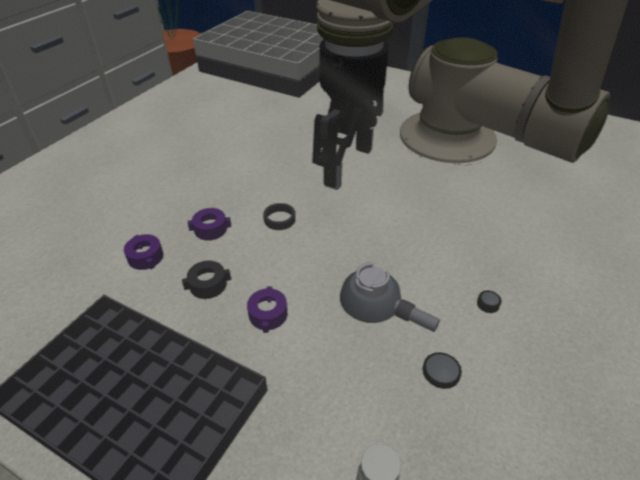

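View pics/side0.png

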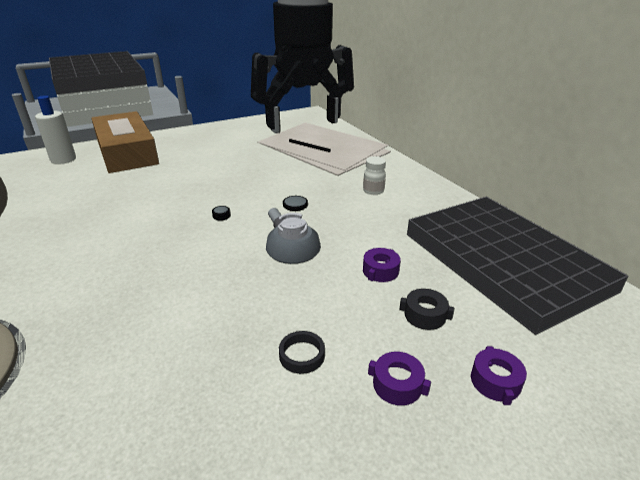

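View pics/wrist0.png

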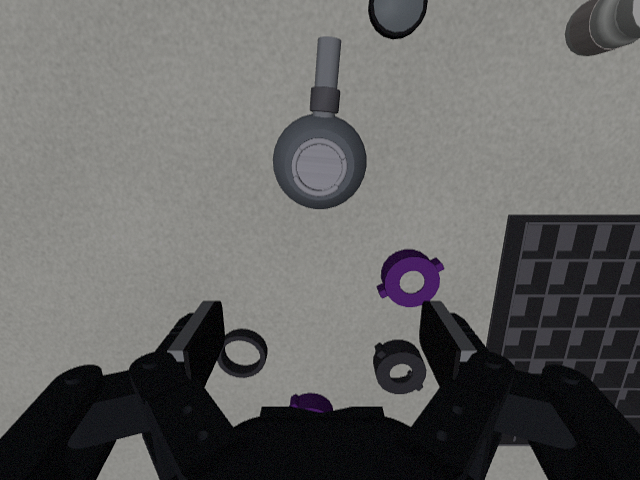

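The small lens is at scene (489,300) and side (221,212). The wide lens at scene (442,369) is clearly bigger. The dark eared ring is at scene (207,279), side (428,308) and wrist (400,366). The plain ring (279,215) and three purple ones are look-alikes. The cell is at wrist (320,166).

```bash
cat > h.py <<'E'
import numpy as np, cv2
from rig import env, eyes
def ray(name,uv,s=None):
    p=eyes.camera_params(name); K=p["intrinsics"]
    d=np.linalg.inv(K)@np.array([uv[0],uv[1],1.])
    if name=="wrist":
        M=p["mount"]; R=np.array(s["tool_rot"]); o=R@M[:3,3]+s["position"]; return o,R@M[:3,:3]@d
    return -p["R"].T@p["t"], p["R"].T@d
def onz(name,uv,z,s=None):
    o,d=ray(name,uv,s); return o+d*(z-o[2])/d[2]
def tri(rs):
    A=0;b=0
    for o,d in rs:
        d=d/np.linalg.norm(d);P=np.eye(3)-np.outer(d,d);A=A+P;b=b+P@o
    return np.linalg.solve(A,b)
def proj(name,X,s=None):
    p=eyes.camera_params(name)
    if name=="wrist":
        M=p["mount"];R=np.array(s["tool_rot"]); c=M[:3,:3].T@(R.T@(np.array(X)-s["position"])-M[:3,3])
    else: c=p["R"]@X+p["t"]
    u=p["intrinsics"]@c; return u[:2]/u[2]
def snap(name,fn):
    s=env.observe(); im=eyes.get_image(name)[:,:,::-1].copy(); cv2.imwrite("pics/"+fn,im); return s,im
def delta(s,X,R):
    """rows units to reach TCP X, orientation R"""
    R0=np.array(s["tool_rot"]); d=R0.T@(np.array(X)-s["position"])/0.75
    r=cv2.Rodrigues(R0.T@R)[0].ravel()/np.pi
    return np.round(d,4),np.round(r,4)
E
python3 - <<'E'
from h import *
s=env.observe()
def pr(n,*a): print(n,np.round(a,4))
pr("lens",onz("scene",(489,300),.012),onz("side",(221,212),.012),tri([ray("scene",(489,300)),ray("side",(221,212))]))
pr("wide",onz("scene",(442,369),.008),onz("side",(295,203),.008))
pr("ring",onz("scene",(207,279),.02),onz("side",(428,308),.02),onz("wrist",(400,371),.028,s))
pr("cell",onz("scene",(372,275),.0627),onz("side",(292,223),.0627),onz("wrist",(320,166),.0627,s))
for n,c in (("scene",(489,300)),("scene",(207,279)),("side",(428,308)),("side",(221,212))):
    im=cv2.imread(f"pics/{n}0.png");x,y=c
    cv2.imwrite(f"pics/c_{n}_{x}.png",cv2.resize(im[max(0,y-40):y+40,x-40:x+40],None,fx=4,fy=4,interpolation=cv2.INTER_CUBIC))
a=[cv2.imread(f"pics/c_{n}_{x}.png") for n,x in(("scene",489),("scene",207))];b=[cv2.imread(f"pics/c_{n}_{x}.png") for n,x in(("side",221),("side",428))]
cv2.imwrite("pics/crop1.png",cv2.resize(np.vstack([np.hstack(a),np.hstack(b)]),(600,600)))
im=cv2.imread("pics/wrist0.png");cv2.imwrite("pics/crop2.png",cv2.resize(im[90:240,240:400],None,fx=3.7,fy=3.7,interpolation=cv2.INTER_CUBIC))
E
```

```text
lens [[0.4661 0.2162 0.012 ]
 [0.4673 0.2174 0.012 ]
 [0.4669 0.2162 0.0128]]
wide [[0.619  0.1901 0.008 ]
 [0.6185 0.1888 0.008 ]]
ring [[ 0.6499 -0.1992  0.02  ]
 [ 0.6445 -0.2086  0.02  ]
 [ 0.6468 -0.1994  0.028 ]]
cell [[0.5502 0.047  0.0627]
 [0.5415 0.0365 0.0627]
 [0.5499 0.0489 0.0627]]
```

View pics/crop1.png

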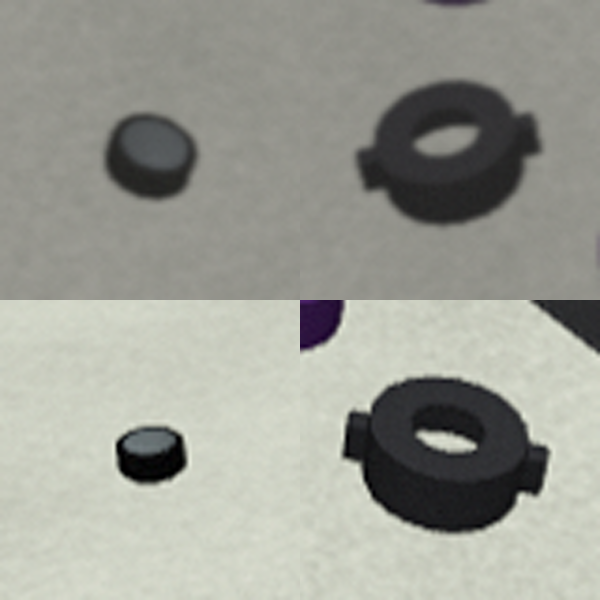

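View pics/crop2.png

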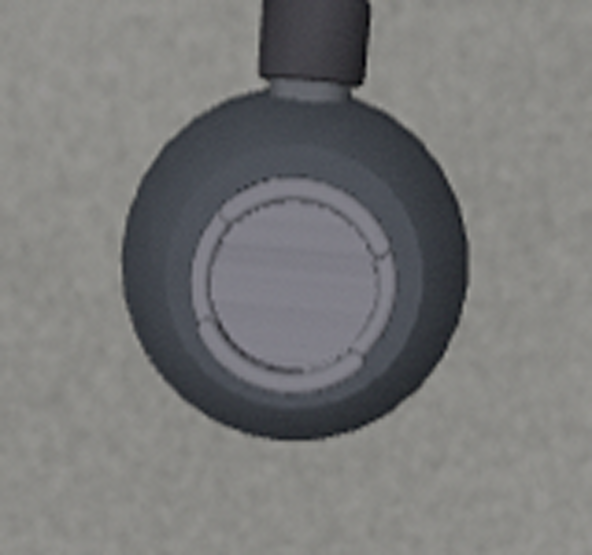

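Both objects match their descriptions: a small lens with a high black edge, and a dark ring with two ears. Next I move over the lens and take a close look.

Call:
{"api": "jog_arm", "payload": {"deltas": [0.288,-0.11,0.08,0,0,0,-1,0.288,-0.11,0.08,0,0,0,-1,0.288,-0.11,0.08,0,0,0,-1,0.288,-0.11,0.08,0,0,0,-1,0.288,-0.11,0.08,0,0,0,-1,0.288,-0.11,0.08,0,0,0,-1,0.288,-0.11,0.08,0,0,0,-1,0.288,-0.11,0.08,0,0,0,-1,0.288,-0.11,0.08,0,0,0,-1,0.288,-0.11,0.08,0,0,0,-1], "grip_force": 30}}

```text
time_s: 0.98
position: [0.4681, 0.2151, 0.1716]
tool_rot: [[0.001, 1.0, 0.001], [1.0, -0.001, -0.0], [-0.0, 0.001, -1.0]]
ft_force: [0.5, -0.4, -1.1]
grip_width: 0.0854
```

Run:
```python
from h import *
s,im=snap("wrist","w1.png"); print(s["position"],s["time_s"],s["qvel"],proj("wrist",(.4669,.2162,.018),s))
```

```text
[0.46812677 0.21513713 0.17158432] 0.9833 [-0.48821604 -0.10356598  0.02887238  0.08334692  0.0268219   0.21076036] [318.23050157 221.36269594]
```

View pics/w1.png

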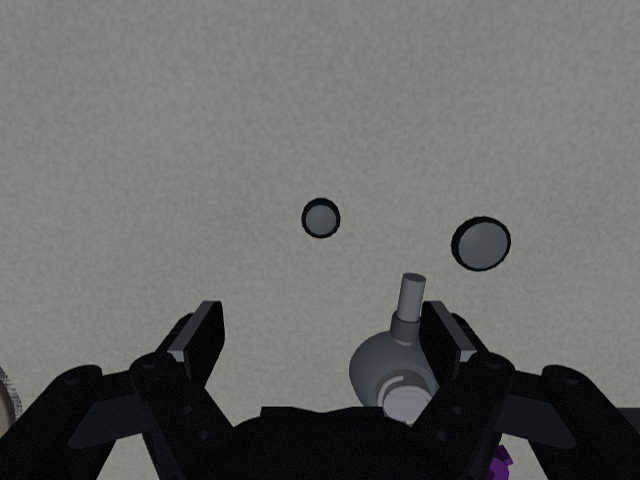

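Run:
```python
from h import *
s=env.observe(); im=cv2.imread("pics/w1.png")
g=cv2.cvtColor(im,cv2.COLOR_BGR2GRAY)
sub=g[190:250,290:352]
m=(cv2.GaussianBlur(sub,(3,3),0)<60).astype(np.uint8)
c=max(cv2.findContours(m,cv2.RETR_EXTERNAL,cv2.CHAIN_APPROX_NONE)[0],key=cv2.contourArea)
e=cv2.fitEllipse(c);u=(e[0][0]+290,e[0][1]+190);print(u,e)
f=cv2.drawContours(np.zeros_like(m),[c],-1,1,-1)&(1-m)
c2=max(cv2.findContours(f,cv2.RETR_EXTERNAL,cv2.CHAIN_APPROX_NONE)[0],key=cv2.contourArea);e2=cv2.fitEllipse(c2);u2=(e2[0][0]+290,e2[0][1]+190);print(u2,e2)
print(onz("wrist",u,.012,s),onz("wrist",u2,.0185,s))
for w in(-1,1):
  print(onz("wrist",(u2[0]+w*e2[1][0]/2,u2[1]),.018,s))
```

```text
(320.4923782348633, 217.8015308380127) ((30.49237823486328, 27.801530838012695), (37.649654388427734, 39.578731536865234), 179.7642364501953)
(320.3518943786621, 219.39367866516113) ((30.35189437866211, 29.393678665161133), (27.711809158325195, 28.65614128112793), 92.88514709472656)
[0.46892063 0.21797086 0.012     ] [0.46881273 0.2180791  0.0185    ]
[0.45631579 0.21798325 0.018     ]
[0.48130589 0.21792691 0.018     ]
```

Call:
{"api": "jog_arm", "payload": {"deltas": [0.002,0.0007,0.1,0,0,0,-1,0.002,0.0007,0.18,0,0,0,-1,0.002,0.0007,0.218,0,0,0,-1,0.002,0.0007,0.218,0,0,0,-1,0.002,0.0007,0.218,0,0,0,-1,0.002,0.0007,0.218,0,0,0,-1,0.002,0.0007,0.218,0,0,0,-1,0.002,0.0007,0.218,0,0,0,-1,0.002,0.0007,0.218,0,0,0,-1]}}

```text
time_s: 1.78
position: [0.4692, 0.2176, 0.01]
tool_rot: [[0.0, 1.0, 0.004], [1.0, -0.0, 0.001], [0.001, 0.004, -1.0]]
ft_force: [-0.2, 0.1, 0.4]
grip_width: 0.0852
```

Run:
```python
from h import *
s,im=snap("wrist","w2.png"); print(s["position"],s["time_s"],s["ft_force"])
# cell from wrist0
s0=dict(position=np.array([5.49745722e-01, 6.63485370e-05, 2.30772219e-01]),tool_rot=np.array([[-2.62820576e-05,9.99999189e-01,-1.27327138e-03],[9.99999962e-01,2.66316227e-05,2.74524757e-04],[2.74558443e-04,-1.27326412e-03,-9.99999152e-01]]))
P=lambda x,y,z:onz("wrist",(240+x/3.7,90+y/3.7),z,s0)
c=P(294,285,.0627)
# seat disc outline & rim outline extremes
print("rim",P(192,285,.0615),P(396,285,.0615),P(294,178,.0615),P(294,391,.0615))
C=(P(192,285,.0615)+P(396,285,.0615))/2
C[1]=((P(294,178,.0615)+P(294,391,.0615))/2)[1];print("C",C)
for x,y,n in((385,252,30),(358,352,-45),(205,320,210),(225,215,135)):
    v=P(x,y,.0615)-C; a=np.degrees(np.arctan2(v[1],v[0]));print(n,a,(a-n+180)%360-180,np.hypot(*v[:2]))
a=onz("wrist",(324,100),.045,s0);b=onz("wrist",(329,40),.045,s0);v=b-a;print("stub",np.degrees(np.arctan2(v[1],v[0]))-90)
```

```text
[0.46922492 0.21764369 0.01004359] 1.7833 [-0.18642718  0.05351271  0.41031585]
rim [0.52433544 0.04794736 0.0615    ] [0.57431589 0.0479279  0.0615    ] [0.5493889  0.07304015 0.0615    ] [0.54926624 0.02179532 0.0615    ]
C [0.54932567 0.04741774 0.0615    ]
30 20.741567832002694 -9.258432167997313 0.023678086056297273
-45 -44.9315325463228 0.06846745367721496 0.022449627807881914
210 -160.11475709018654 -10.114757090186572 0.023400576038696823
135 134.15016613437416 -0.8498338656258397 0.02381856472348217
stub -5.041415292449187
```

View pics/w2.png

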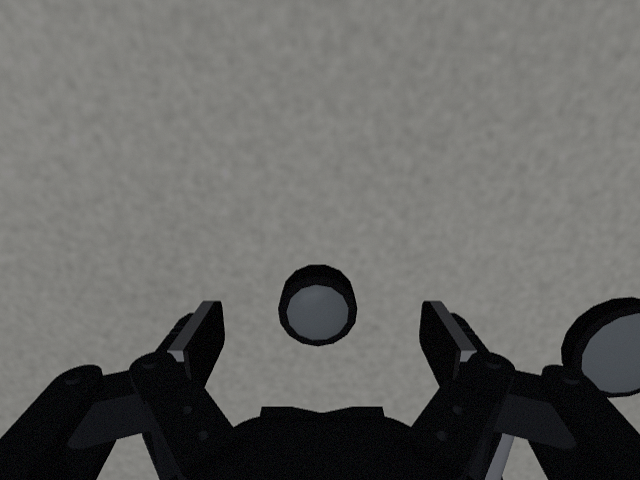

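Call:
{"api": "jog_arm", "payload": {"deltas": [0,0,0,0,0,0,1,0,0,0,0,0,0,1,0,0,0,0,0,0,1,0,0,0,0,0,0,1,0,0,0,0,0,0,1,0,0,0,0,0,0,1,0,0,0,0,0,0,1,0,0,0,0,0,0,1,0,0,0,0,0,0,1,0,0,0,0,0,0,1,0,0,0,0,0,0,1,0,0,0,0,0,0,1], "grip_force": 30}}

```text
time_s: 2.83
position: [0.4681, 0.2175, 0.0082]
tool_rot: [[-0.0, 1.0, 0.0], [1.0, 0.0, 0.0], [0.0, 0.0, -1.0]]
ft_force: [-0.5, -1.2, 5.6]
grip_width: 0.034
```

Run:
```python
from h import *
s,im=snap("wrist","w3.png"); s2,im=snap("side","s3.png"); cv2.imwrite("pics/s3c.png",cv2.resize(im[150:270,160:320],None,fx=4,fy=4,interpolation=cv2.INTER_CUBIC))
print(s["position"],s["time_s"],s["ft_force"],s["grip_width"])
```

```text
[0.46806155 0.21753998 0.00821413] 2.8333 [-0.45285627 -1.2035453   5.64881546] 0.03397467709280019
```

View pics/w3.png

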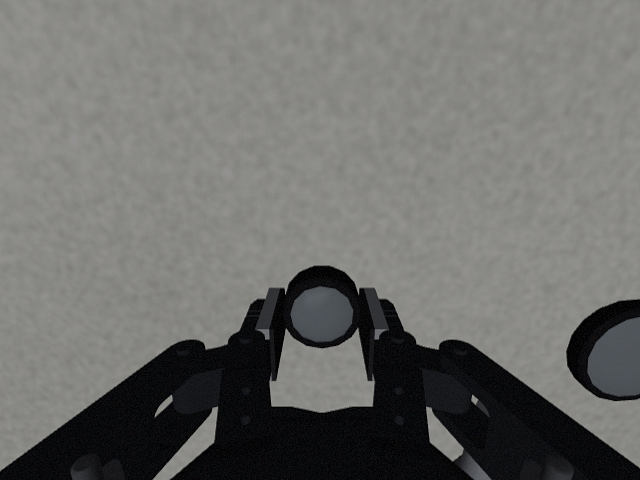

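View pics/s3c.png

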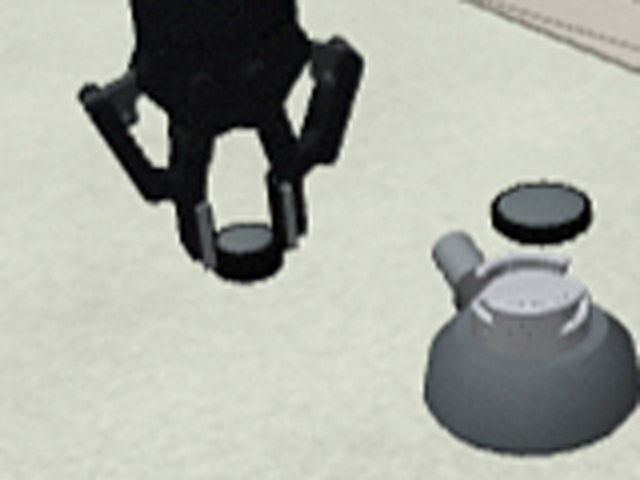

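Call:
{"api": "jog_arm", "payload": {"deltas": [0,0,-0.04,0,0,0,1,0,0,-0.09,0,0,0,1,0,0,-0.154,0,0,0,1,0,0,-0.154,0,0,0.0,1,-0.05,0.02,-0.154,0,0,0.02,1,-0.1,0.045,-0.154,0,0,0.04,1,-0.15,0.07,-0.154,0,0,0.07,1,-0.2,0.095,-0.154,0,0,0.07,1,-0.2267,0.108,-0.154,0,0,0.07,1,-0.2267,0.108,-0.154,0,0,0.07,1,-0.2267,0.108,-0.154,0,0,0.07,1,-0.2267,0.108,-0.154,0,0,0.07,1]}}

```text
time_s: 3.93
position: [0.5484, 0.0482, 0.1229]
tool_rot: [[0.218, 0.976, -0.001], [0.976, -0.218, 0.0], [0.0, -0.001, -1.0]]
ft_force: [0.1, -0.0, -0.3]
grip_width: 0.0343
```

Call:
{"api": "jog_arm", "payload": {"deltas": [0,0,0,0,0,0,1,0,0,0,0,0,0,1,0,0,0,0,0,0,1,0,0,0,0,0,0,1,0,0,0,0,0,0,1,0,0,0,0,0,0,1]}}

```text
time_s: 4.43
position: [0.5489, 0.0477, 0.1234]
tool_rot: [[0.218, 0.976, 0.0], [0.976, -0.218, 0.0], [0.0, 0.0, -1.0]]
ft_force: [0.8, 0.2, -0.9]
grip_width: 0.0342
```

Run:
```python
from h import *
s,im=snap("wrist","w4.png"); s2,im2=snap("side","s4.png"); s3,im3=snap("scene","e4.png")
print(s["position"],s["tool_rot"],s["time_s"],s["ft_force"],s["grip_width"])
a=cv2.resize(im2[130:270,220:360],(400,400),interpolation=cv2.INTER_CUBIC);b=cv2.resize(im3[200:340,300:440],(400,400),interpolation=cv2.INTER_CUBIC)
cv2.imwrite("pics/se4.png",np.hstack([a,b]))
```

```text
[0.54894152 0.04769616 0.12336279] [[ 2.17800235e-01  9.75993369e-01  3.33611986e-05]
 [ 9.75993370e-01 -2.17800235e-01  9.00905488e-06]
 [ 1.60588547e-05  3.05981344e-05 -9.99999999e-01]] 4.4333 [ 0.84093211  0.18303864 -0.91366706] 0.03415467835345334
```

View pics/w4.png

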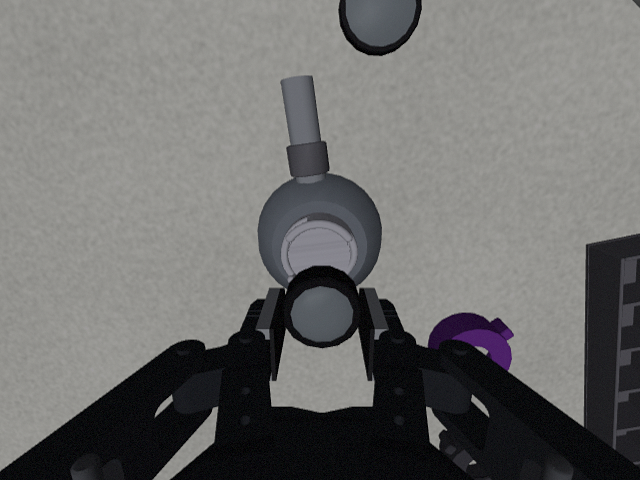

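View pics/se4.png

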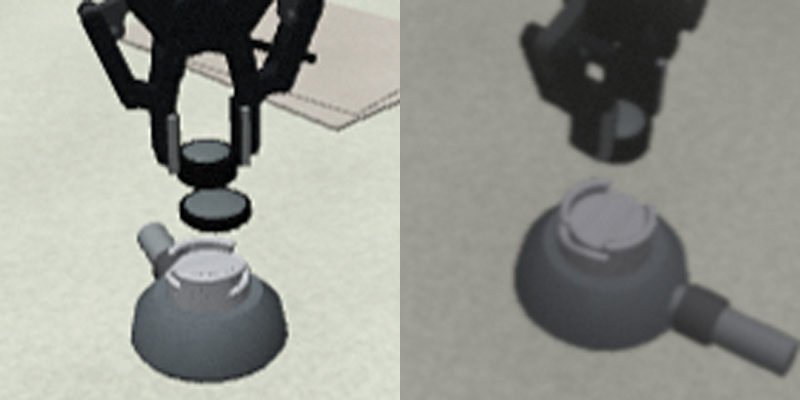

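Run:
```python
from h import *
s=env.observe(); im=cv2.imread("pics/w4.png")
g=cv2.cvtColor(im,cv2.COLOR_BGR2GRAY)
m=cv2.inRange(cv2.GaussianBlur(g,(3,3),0),45,255)[270:355,280:365]
c=[k for k in cv2.findContours(m,cv2.RETR_LIST,cv2.CHAIN_APPROX_NONE)[0] if 1000<cv2.contourArea(k)<5000]
for k in c:
    e=cv2.fitEllipse(k);u=(e[0][0]+280,e[0][1]+270);print(u,e[1]);print("lens",onz("wrist",u,.1332,s))
cv2.imwrite("pics/w4c.png",cv2.resize(im[170:300,250:390],None,fx=4.5,fy=4.5,interpolation=cv2.INTER_CUBIC))
for C in((.5493,.0475),):
  th=np.linspace(0,2*np.pi,24,endpoint=False)
  o=im.copy()
  for r,z,col in((.026,.061,(0,0,255)),(.0205,.061,(0,255,0))):
    for t in th:
      u=proj("wrist",(C[0]+r*np.cos(t),C[1]+r*np.sin(t),z),s);cv2.circle(o,tuple(int(v*16) for v in u),8,col,-1,shift=4)
  for a in(30,-45,210,135):
    t=np.radians(a-5);u=proj("wrist",(C[0]+.0235*np.cos(t),C[1]+.0235*np.sin(t),.0627),s);cv2.circle(o,tuple(int(v*16) for v in u),16,(255,0,255),-1,shift=4)
cv2.imwrite("pics/w4o.png",cv2.resize(o[170:300,250:390],None,fx=4.5,fy=4.5,interpolation=cv2.INTER_CUBIC))
```

```text
(321.91446685791016, 341.8038330078125) (29.23855972290039, 89.16304016113281)
lens [0.5479014  0.03396197 0.1332    ]
(321.5144729614258, 313.8175239562988) (54.89926528930664, 61.41127014160156)
lens [0.55085662 0.04798352 0.1332    ]
```

View pics/w4o.png

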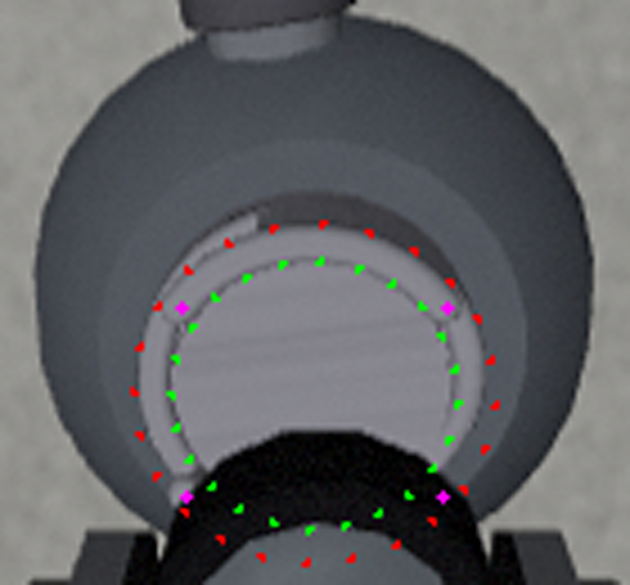

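Run:
```python
from h import *
s=env.observe()
for n in("side","scene"):
  print(n,"lens@tcp",proj(n,np.array([*s["position"][:2],.1242]),s),"cell",proj(n,np.array([.5493,.0475,.0625])), "seat .055",proj(n,np.array([.5493,.0475,.055])))
im2=cv2.imread("pics/s4.png");im3=cv2.imread("pics/e4.png")
a=cv2.resize(im2[170:250,260:320],None,fx=7,fy=7,interpolation=cv2.INTER_CUBIC);b=cv2.resize(im3[220:300,340:400],None,fx=7,fy=7,interpolation=cv2.INTER_CUBIC)
cv2.imwrite("pics/z4.png",cv2.convertScaleAbs(np.hstack([a[:560,:400],b[:560,:400]]),alpha=1.4))
```

```text
side lens@tcp [292.22183107 187.49994617] cell [293.37382949 219.11756572] seat .055 [293.48785563 222.7817497 ]
scene lens@tcp [375.66015868 245.59315905] cell [372.52244872 274.8038648 ] seat .055 [372.17512039 278.11338977]
```

View pics/z4.png

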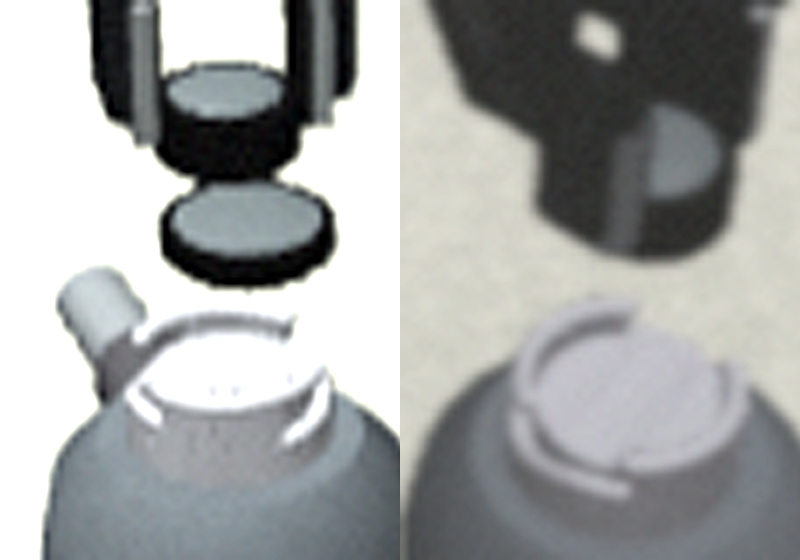

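The side and scene views and the wrist's relative measurement agree that the cell lies about 1.5 mm toward -x of my first estimate. I shift and come down to just above the rim.

Call:
{"api": "jog_arm", "payload": {"deltas": [-0.0012,-0.002,0.03,0,0,0,1,-0.0012,-0.002,0.05,0,0,0,1,-0.0012,-0.002,0.064,0,0,0,1,-0.0012,-0.002,0.064,0,0,0,1,-0.0012,-0.002,0.064,0,0,0,1,-0.0012,-0.002,0.064,0,0,0,1,-0.0012,-0.002,0.064,0,0,0,1,-0.0012,-0.002,0.064,0,0,0,1]}}

```text
time_s: 5.25
position: [0.5477, 0.0469, 0.0761]
tool_rot: [[0.218, 0.976, 0.001], [0.976, -0.218, -0.0], [0.0, 0.001, -1.0]]
ft_force: [-0.1, -0.2, -0.2]
grip_width: 0.0342
```

Run:
```python
from h import *
s,im=snap("wrist","w5.png"); s2,im2=snap("side","s5.png"); s3,im3=snap("scene","e5.png")
print(s["position"],s["time_s"],s["ft_force"],s["grip_width"])
a=cv2.resize(im2[170:250,260:320],None,fx=7,fy=7,interpolation=cv2.INTER_CUBIC);b=cv2.resize(im3[220:300,340:400],None,fx=7,fy=7,interpolation=cv2.INTER_CUBIC)
cv2.imwrite("pics/z5.png",cv2.convertScaleAbs(np.hstack([a[:560,:400],b[:560,:400]]),alpha=1.4))
cv2.imwrite("pics/w5c.png",cv2.convertScaleAbs(cv2.resize(im[190:360,240:400],None,fx=3.5,fy=3.5,interpolation=cv2.INTER_CUBIC),alpha=1.4))
```

```text
[0.54769912 0.04688235 0.07607782] 5.25 [-0.06617421 -0.20216115 -0.21421333] 0.034173279929132286
```

View pics/z5.png

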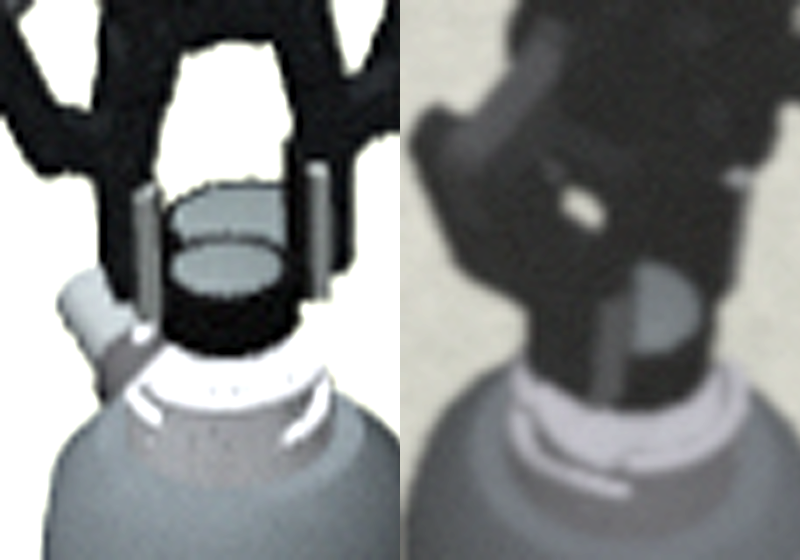

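View pics/w5c.png

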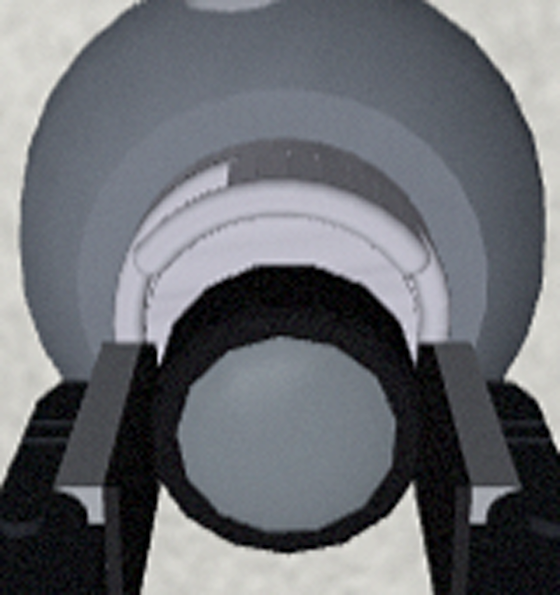

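Call:
{"api": "jog_arm", "payload": {"deltas": [0,-0.0005,0.005,0,0,0,1,0,-0.0005,0.01,0,0,0,1,0,-0.0005,0.0145,0,0,0,1,0,-0.0005,0.0145,0,0,0,1,0,-0.0005,0.0145,0,0,0,1,0,-0.0005,0.0145,0,0,0,1,0,-0.0005,0.0145,0,0,0,1,0,-0.0005,0.0145,0,0,0,1]}}

```text
time_s: 6.07
position: [0.547, 0.047, 0.0646]
tool_rot: [[0.218, 0.976, 0.0], [0.976, -0.218, -0.0], [0.0, 0.0, -1.0]]
ft_force: [-0.9, 0.1, -0.3]
grip_width: 0.0342
```

```bash
cat >> h.py <<'E'
def look3(k,sb=(170,250,260,320),eb=(220,300,340,400),wb=(190,360,240,400),al=1.4):
    s,im=snap("wrist",f"w{k}.png"); s2,im2=snap("side",f"s{k}.png"); s3,im3=snap("scene",f"e{k}.png")
    print(np.round(s["position"],4),s["time_s"],np.round(s["ft_force"],1),round(s["grip_width"],4))
    f=lambda i,b:cv2.resize(i[b[0]:b[1],b[2]:b[3]],(265,353),interpolation=cv2.INTER_CUBIC)
    g=lambda i,b:cv2.resize(i[b[0]:b[1],b[2]:b[3]],None,fx=400/(b[1]-b[0]),fy=400/(b[1]-b[0]),interpolation=cv2.INTER_CUBIC)
    L=[g(im2,sb),g(im3,eb),g(im,wb)]; o=np.hstack(L); 
    if o.shape[1]>800: o=cv2.resize(o,None,fx=800/o.shape[1],fy=800/o.shape[1])
    cv2.imwrite(f"pics/z{k}.png",cv2.convertScaleAbs(o,alpha=al))
    return s
E
python3 -c "
from h import *
look3(6)"
```

```text
[0.547  0.047  0.0646] 6.0667 [-0.9  0.1 -0.3] 0.0342
```

View pics/z6.png

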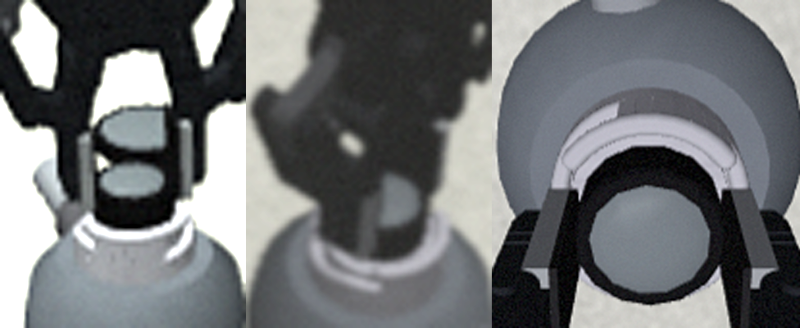

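Call:
{"api": "jog_arm", "payload": {"deltas": [0,0,0.0016,0,0,0,1,0,0,0.0016,0,0,0,1,0,0,0.0016,0,0,0,1,0,0,0.0016,0,0,0,1]}}

```text
time_s: 6.55
position: [0.547, 0.047, 0.0633]
tool_rot: [[0.218, 0.976, 0.0], [0.976, -0.218, -0.0], [0.0, 0.0, -1.0]]
ft_force: [0.9, -0.6, 0.1]
grip_width: 0.0339
```

Call:
{"api": "jog_arm", "payload": {"deltas": [0,0,0,0,0,0,0,0,0,0,0,0,0,-0.3,0,0,0,0,0,0,-0.5,0,0,0,0,0,0,-0.5,0,0,0,0,0,0,-0.5,0,0,0,0,0,0,-0.5]}}

```text
time_s: 7.05
position: [0.547, 0.047, 0.0632]
tool_rot: [[0.218, 0.976, -0.0], [0.976, -0.218, -0.0], [-0.0, -0.0, -1.0]]
ft_force: [0.6, 1.2, -0.4]
grip_width: 0.064
```

```bash
python3 -c "
from h import *
look3(7)"
```

```text
[0.547  0.047  0.0632] 7.05 [ 0.6  1.2 -0.4] 0.064
```

View pics/z7.png

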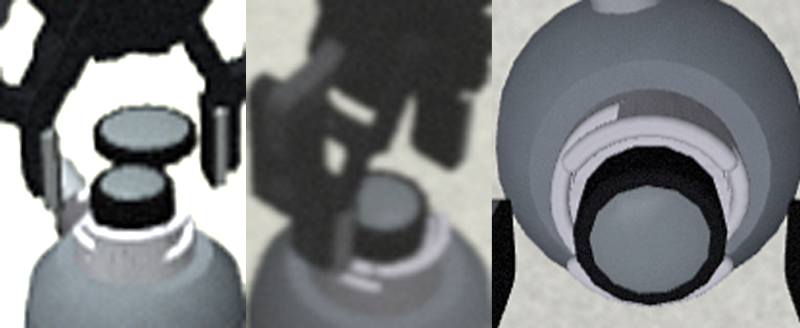

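Run:
```python
from h import *
print(env.observe()["q"])
s0=dict(position=np.array([5.49745722e-01, 6.63485370e-05, 2.30772219e-01]),tool_rot=np.array([[0,1,-1.27327138e-03],[1,0,2.74524757e-04],[2.74558443e-04,-1.27326412e-03,-1]]))
a=onz("scene",(187,284),.02);b=onz("scene",(229,273),.02);v=b-a;print(a,b,np.degrees(np.arctan2(v[1],v[0])),np.linalg.norm(v))
a=onz("side",(405,303),.02);b=onz("side",(450,312),.02);v=b-a;print(a,b,np.degrees(np.arctan2(v[1],v[0])),np.linalg.norm(v))
for n,p in dict(p1=(210,223),p2=(143,250),p3=(267,308),plain=(279,215)).items(): print(n,onz("scene",p,.018))
```

```text
[-7.44625033e+00  3.19690056e+01  8.81177408e+01 -7.55269576e-04
  5.99121461e+01  5.15406033e+00]
[ 0.67397843 -0.22068328  0.02      ] [ 0.62197104 -0.17572013  0.02      ] 139.15483901249684 0.06874920901558701
[ 0.62139898 -0.18392364  0.02      ] [ 0.66724294 -0.23026873  0.02      ] -45.31144550181013 0.06518846587177686
p1 [ 0.53571716 -0.28356122  0.018     ]
p2 [ 0.64814473 -0.34109658  0.018     ]
p3 [ 0.65204344 -0.08117822  0.018     ]
plain [ 0.45535817 -0.18392886  0.018     ]
```

Call:
{"api": "jog_arm", "payload": {"deltas": [0,0,-0.04,0,0,0,-1,0,0,-0.09,0,0,0,-1,0,0,-0.14,0,0,0,-1,0,0,-0.169,0,0,-0.03,-1,-0.292,0.2032,-0.169,0,0,-0.331,-1,-0.292,0.2032,-0.169,0,0,-0.331,-1,-0.292,0.2032,-0.169,0,0,-0.331,-1,-0.292,0.2032,-0.169,0,0,-0.331,-1,-0.292,0.2032,-0.169,0,0,-0.331,-1,-0.292,0.2032,-0.169,0,0,-0.331,-1,-0.292,0.2032,-0.169,0,0,-0.331,-1,-0.292,0.2032,-0.169,0,0,-0.331,-1]}}

```text
time_s: 8.2
position: [0.6485, -0.2045, 0.1886]
tool_rot: [[-0.732, 0.681, -0.001], [0.681, 0.732, -0.0], [0.0, -0.001, -1.0]]
ft_force: [0.0, -0.2, -0.1]
grip_width: 0.0853
```

Call:
{"api": "jog_arm", "payload": {"deltas": [0,0,0,0,0,0,-1,0,0,0,0,0,0,-1,0,0,0,0,0,0,-1,0,0,0,0,0,0,-1,0,0,0,0,0,0,-1,0,0,0,0,0,0,-1]}}

```text
time_s: 8.7
position: [0.6479, -0.1994, 0.1902]
tool_rot: [[-0.731, 0.682, 0.0], [0.682, 0.731, -0.0], [-0.0, 0.0, -1.0]]
ft_force: [0.5, 0.5, 0.6]
grip_width: 0.0853
```

```bash
python3 -c "
from h import *
s,im=snap('wrist','w8.png');print(s['position'],s['tool_rot'],s['q'],s['time_s'])
s,im=snap('side','s8.png');cv2.imwrite('pics/s8c.png',cv2.resize(im[150:350,220:480],None,fx=3,fy=3))"
```

```text
[ 0.64791127 -0.19943278  0.19024845] [[-7.31101622e-01  6.82268565e-01  1.56700129e-04]
 [ 6.82268558e-01  7.31101638e-01 -9.84484217e-05]
 [-1.81731984e-04  3.49357701e-05 -9.99999983e-01]] [-2.70897655e+01  3.65829452e+01  5.51629742e+01 -9.33731310e-04
  8.82435186e+01 -7.40685647e+01] 8.7
```

View pics/w8.png

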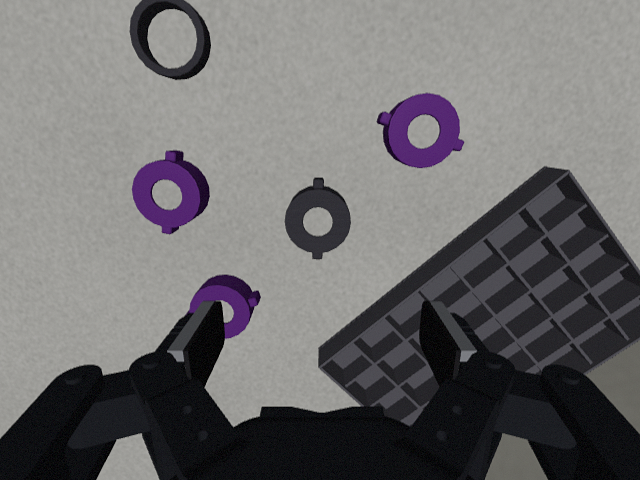

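View pics/s8c.png

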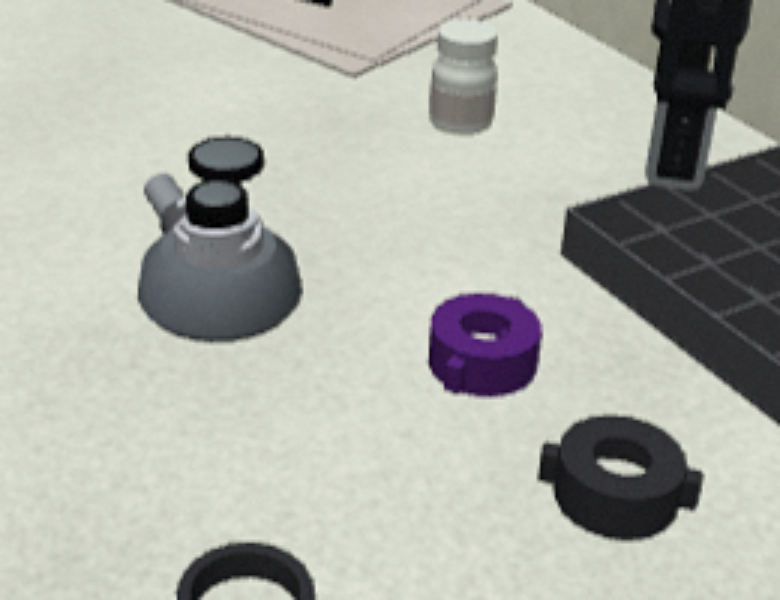

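Run:
```python
from h import *
s=env.observe(); im=cv2.imread("pics/w8.png"); g=cv2.GaussianBlur(cv2.cvtColor(im,cv2.COLOR_BGR2GRAY),(3,3),0)
o=(270,170);sub=(g[170:270,270:370]<85).astype(np.uint8)
c=cv2.findContours(sub,cv2.RETR_CCOMP,cv2.CHAIN_APPROX_NONE)
for k,h in zip(c[0],c[1][0]):
    if cv2.contourArea(k)<200: continue
    e=cv2.fitEllipse(k);u=(e[0][0]+o[0],e[0][1]+o[1]);print(u,e[1],h[3]>=0, onz("wrist",u,.028,s))
k=max(c[0],key=cv2.contourArea)[:,0]; t=k[k[:,1].argmin()];b=k[k[:,1].argmax()]
tt=k[k[:,1]<t[1]+5].mean(0)+o;bb=k[k[:,1]>b[1]-4].mean(0)+o;print(tt,bb)
A=onz("wrist",tt,.022,s);B=onz("wrist",bb,.022,s);v=A-B;print((A+B)/2,np.linalg.norm(v),np.degrees(np.arctan2(v[1],v[0])))
print("tool yaw",np.degrees(np.arctan2(*s["tool_rot"][[1,0],0])))
```

```text
(317.4201889038086, 218.57081985473633) (62.760528564453125, 72.65363311767578) False [ 0.64589203 -0.20145656  0.028     ]
(317.37603759765625, 221.13634872436523) (30.435768127441406, 31.058134078979492) True [ 0.64764881 -0.2031662   0.028     ]
[318.11764706 179.17647059] [316.71428571 257.14285714]
[ 0.64759097 -0.20318361  0.022     ] 0.0758256409723207 135.7344773189569
tool yaw 136.98051391829986
```

Call:
{"api": "jog_arm", "payload": {"deltas": [-0.003,-0.0037,0.05,0,0,0.006,-1,-0.003,-0.0037,0.1,0,0,0.006,-1,-0.003,-0.0037,0.15,0,0,0.006,-1,-0.003,-0.0037,0.2,0,0,0.006,-1,-0.003,-0.0037,0.23,0,0,0.006,-1,-0.003,-0.0037,0.246,0,0,0.006,-1,-0.003,-0.0037,0.246,0,0,0.006,-1,-0.003,-0.0037,0.246,0,0,0.006,-1,-0.003,-0.0037,0.246,0,0,0.006,-1,-0.003,-0.0037,0.246,0,0,0.006,-1]}}

```text
time_s: 9.63
position: [0.6487, -0.204, 0.0076]
tool_rot: [[-0.718, 0.696, 0.003], [0.696, 0.718, -0.002], [-0.003, 0.001, -1.0]]
ft_force: [-0.9, 0.2, 1.1]
grip_width: 0.0857
```

```bash
python3 -c "
from h import *
look3(9,(260,360,390,470),(230,330,170,250),(180,420,180,460),1.6)"
```

```text
[ 0.6487 -0.204   0.0076] 9.6333 [-0.9  0.2  1.1] 0.0857
```

View pics/z9.png

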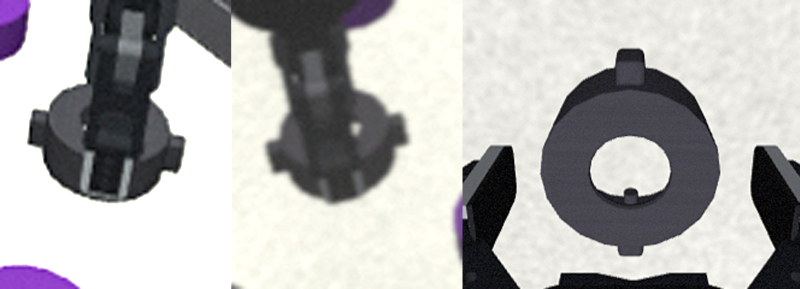

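Fingers straddle the ring cleanly, with the ears along the tool x axis and clear. Closing.

Call:
{"api": "jog_arm", "payload": {"deltas": [0,0,0,0,0,0,1,0,0,0,0,0,0,1,0,0,0,0,0,0,1,0,0,0,0,0,0,1,0,0,0,0,0,0,1,0,0,0,0,0,0,1,0,0,0,0,0,0,1,0,0,0,0,0,0,1], "grip_force": 40}}

```text
time_s: 10.45
position: [0.648, -0.2036, 0.0064]
tool_rot: [[-0.718, 0.696, 0.001], [0.696, 0.718, -0.0], [-0.001, 0.0, -1.0]]
ft_force: [-2.4, 0.8, 5.9]
grip_width: 0.0611
```

```bash
python3 -c "
from h import *
s=look3(10,(260,360,390,470),(230,330,170,250),(180,420,180,460),1.6);print(s['tool_rot'])"
```

```text
[ 0.648  -0.2036  0.0064] 10.45 [-2.4  0.8  5.9] 0.0611
[[-7.18168805e-01  6.95868244e-01  9.76771549e-04]
 [ 6.95868176e-01  7.18169386e-01 -4.64005450e-04]
 [-1.02437408e-03  3.46469996e-04 -9.99999415e-01]]
```

View pics/z10.png

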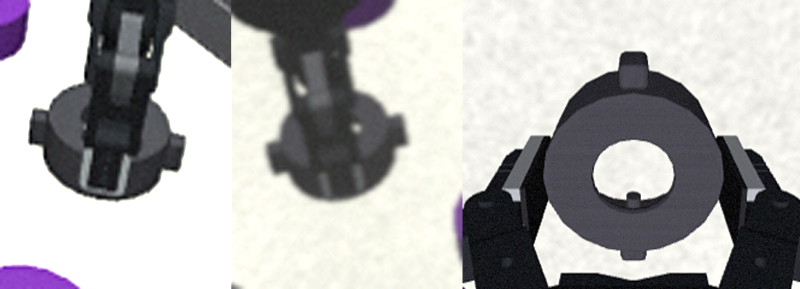

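Call:
{"api": "jog_arm", "payload": {"deltas": [0,0,-0.04,0,0,0,1,0,0,-0.09,0,0,0,1,0,0,-0.14,0,0,0,1,0,0,-0.165,0,0,0,1,0.05,0.02,-0.165,0,0,-0.04,1,0.1,0.045,-0.165,0,0,-0.08,1,0.15,0.07,-0.165,0,0,-0.11,1,0.2,0.09,-0.165,0,0,-0.14,1,0.25,0.11,-0.165,0,0,-0.17,1,0.29,0.13,-0.165,0,0,-0.2,1,0.315,0.14,-0.165,0,0,-0.217,1,0.3292,0.1462,-0.165,0,0,-0.217,1]}}

```text
time_s: 11.6
position: [0.5454, 0.0493, 0.1294]
tool_rot: [[-0.996, 0.084, -0.001], [0.084, 0.996, 0.0], [0.001, 0.0, -1.0]]
ft_force: [0.4, -0.2, -1.2]
grip_width: 0.0612
```

Call:
{"api": "jog_arm", "payload": {"deltas": [0,0,0,0,0,0,1,0,0,0,0,0,0,1,0,0,0,0,0,0,1,0,0,0,0,0,0,1,0,0,0,0,0,0,1,0,0,0,0,0,0,1,0,0,0,0,0,0,1,0,0,0,0,0,0,1]}}

```text
time_s: 12.27
position: [0.5468, 0.0468, 0.1292]
tool_rot: [[-0.996, 0.088, -0.0], [0.088, 0.996, 0.0], [0.0, 0.0, -1.0]]
ft_force: [0.4, 0.5, -0.8]
grip_width: 0.0614
```

```bash
python3 -c "
from h import *
s=look3(11,(150,250,250,330),(200,300,330,410),(150,400,200,440),1.5);print(s['tool_rot'],s['q'])"
```

```text
[0.5468 0.0468 0.1292] 12.2667 [ 0.4  0.5 -0.8] 0.0614
[[-9.96089003e-01  8.83555001e-02 -6.06099965e-05]
 [ 8.83554998e-02  9.96089005e-01  8.59766753e-06]
 [ 6.11326024e-05  3.20881554e-06 -9.99999998e-01]] [-7.47462821e+00  2.71480737e+01  8.37454490e+01  3.92509979e-05
  6.91099846e+01 -9.24056349e+01]
```

View pics/z11.png

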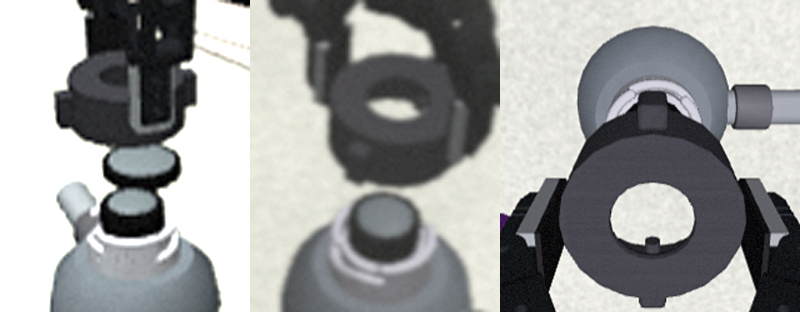

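View pics/w11.png

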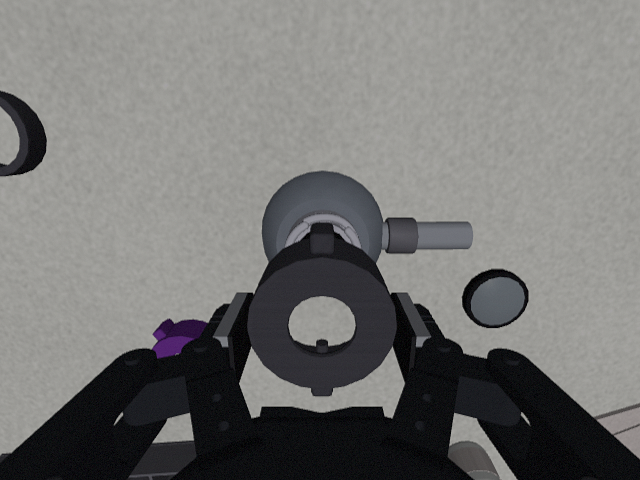

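Run:
```python
from h import *
s=env.observe()
im=cv2.imread("pics/w11.png");g=cv2.cvtColor(im,cv2.COLOR_BGR2GRAY)
m=(g[285:365,280:365]>90).astype(np.uint8)
k=max(cv2.findContours(m,cv2.RETR_EXTERNAL,cv2.CHAIN_APPROX_NONE)[0],key=cv2.contourArea)
print(cv2.boundingRect(k))
m=(g[225:400,240:405]<85).astype(np.uint8)
a=im[285:365,280:365]
x,y,w,h=cv2.boundingRect(k); u=(280+x+w/2,285+y+h/2)
print("hole px",u,onz("wrist",u,.1229+.028,s))
f=lambda n,X:np.round(proj(n,np.array(X)),1)
for n in("side","scene"): print(n,"ring@tcp",f(n,(.5468,.0468,.1229+.028)),f(n,(.5468,.0468,.1229)),"cell",f(n,(.547,.047,.0615)))
im2=cv2.imread("pics/s11.png");im3=cv2.imread("pics/e11.png")
a=cv2.resize(im2[150:250,257:327],None,fx=5.7,fy=5.7,interpolation=cv2.INTER_CUBIC);b=cv2.resize(im3[205:305,335:405],None,fx=5.7,fy=5.7,interpolation=cv2.INTER_CUBIC)
cv2.imwrite("pics/z11b.png",cv2.convertScaleAbs(np.hstack([a,b]),alpha=1.5))
```

```text
(8, 11, 68, 50)
hole px (322.0, 321.0) [0.54438818 0.04726547 0.1509    ]
side ring@tcp [290.7 173.3] [291.2 188.6] cell [292.3 220.1]
scene ring@tcp [377.3 230.8] [375.8 245.2] cell [372.8 274.2]
```

View pics/z11b.png

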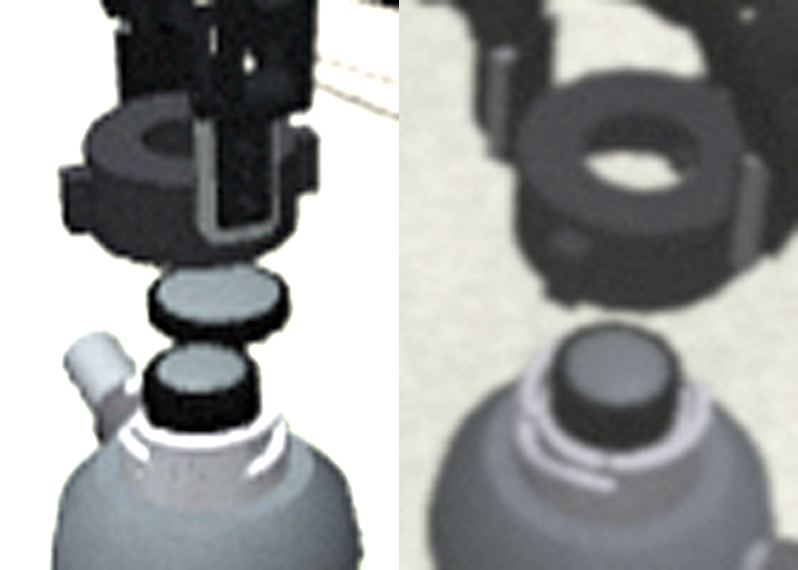

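Run:
```python
from h import *
s=env.observe(); im=cv2.imread("pics/w11.png"); o=cv2.resize(im[160:290,250:395],None,fx=5.5,fy=5.5,interpolation=cv2.INTER_CUBIC); o=cv2.convertScaleAbs(o,alpha=1.4)
for C,col in(((.547,.047),(0,0,255)),):
  for t in np.linspace(0,2*np.pi,48,endpoint=False):
    u=(proj("wrist",(C[0]+.026*np.cos(t),C[1]+.026*np.sin(t),.0605),s)-[250,160])*5.5;cv2.circle(o,tuple(int(v) for v in u),2,col,-1)
  for a in(30,-45,210,135):
    t=np.radians(a-5);u=(proj("wrist",(C[0]+.0235*np.cos(t),C[1]+.0235*np.sin(t),.0627),s)-[250,160])*5.5;cv2.circle(o,tuple(int(v) for v in u),4,(255,0,255),-1)
cv2.imwrite("pics/w11o.png",o[:600,:800])
```

```text
(no output)
```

View pics/w11o.png

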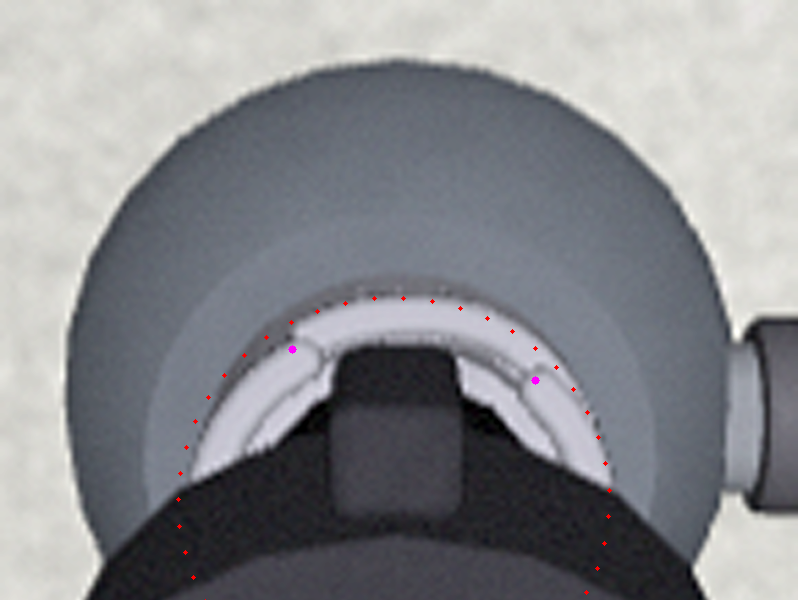

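Call:
{"api": "jog_arm", "payload": {"deltas": [-0.0025,0.0009,0.02,0,0,0,1,-0.0025,0.0009,0.04,0,0,0,1,-0.0025,0.0009,0.06,0,0,0,1,-0.0025,0.0009,0.0775,0,0,0,1,-0.0025,0.0009,0.0775,0,0,0,1,-0.0025,0.0009,0.0775,0,0,0,1,-0.0025,0.0009,0.0775,0,0,0,1,-0.0025,0.0009,0.0775,0,0,0,1,-0.0025,0.0009,0.0775,0,0,0,1,-0.0025,0.0009,0.0775,0,0,0,1]}}

```text
time_s: 13.25
position: [0.5489, 0.0475, 0.0717]
tool_rot: [[-0.996, 0.088, 0.001], [0.088, 0.996, -0.0], [-0.001, -0.0, -1.0]]
ft_force: [-0.6, 0.4, -1.1]
grip_width: 0.0613
```

```bash
python3 -c "
from h import *
s=look3(12,(160,260,250,330),(210,310,330,410),(150,400,200,440),1.5)
im2=cv2.imread('pics/s12.png');im3=cv2.imread('pics/e12.png')
a=cv2.resize(im2[160:260,257:327],None,fx=5.7,fy=5.7,interpolation=cv2.INTER_CUBIC);b=cv2.resize(im3[225:325,335:405],None,fx=5.7,fy=5.7,interpolation=cv2.INTER_CUBIC)
cv2.imwrite('pics/z12b.png',cv2.convertScaleAbs(np.hstack([a,b]),alpha=1.8))
im=cv2.imread('pics/w12.png');cv2.imwrite('pics/w12c.png',cv2.convertScaleAbs(cv2.resize(im[180:400,220:420],None,fx=2.7,fy=2.7,interpolation=cv2.INTER_CUBIC),alpha=1.5))"
```

```text
[0.5489 0.0475 0.0717] 13.25 [-0.6  0.4 -1.1] 0.0613
```

View pics/z12b.png

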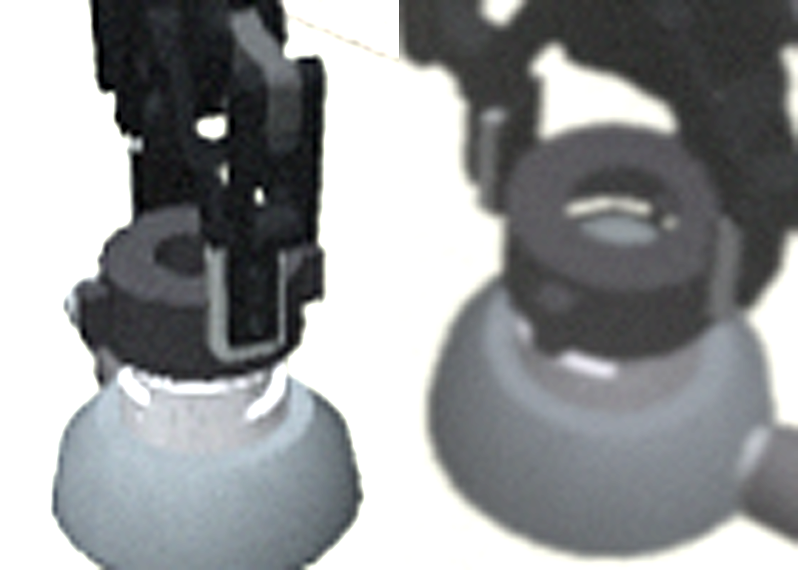

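View pics/w12c.png

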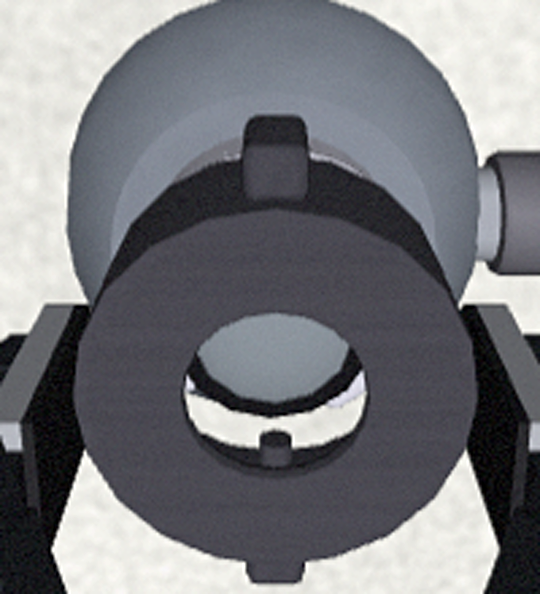

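Call:
{"api": "jog_arm", "payload": {"deltas": [0,0,0.004,0,0,0,1,0,0,0.008,0,0,0,1,0,0,0.012,0,0,0,1,0,0,0.0145,0,0,0,1,0,0,0.0145,0,0,0,1,0,0,0.0145,0,0,0,1,0,0,0.0145,0,0,0,1]}}

```text
time_s: 13.98
position: [0.5487, 0.0475, 0.0603]
tool_rot: [[-0.996, 0.088, 0.0], [0.088, 0.996, -0.0], [-0.0, -0.0, -1.0]]
ft_force: [0.6, -0.4, -2.0]
grip_width: 0.061
```

```bash
python3 -c "
from h import *
s=look3(13,(160,260,250,330),(225,325,330,410),(180,400,220,420),1.6);print(s['wrist_torque'])"
```

```text
[0.5487 0.0475 0.0603] 13.9833 [ 0.6 -0.4 -2. ] 0.061
[-0.02809453  0.01889178 -0.01007017]
```

View pics/z13.png

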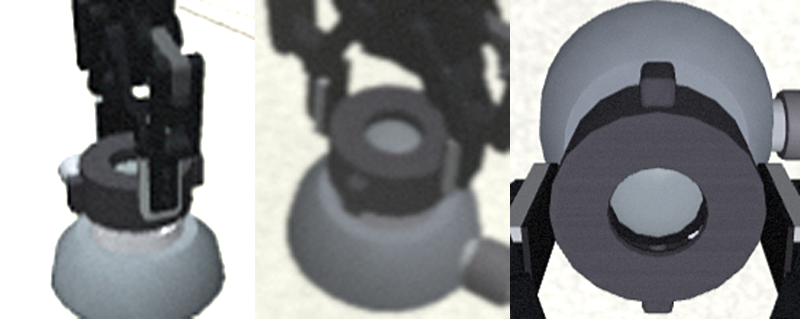

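Call:
{"api": "jog_arm", "payload": {"deltas": [0,0,0.0008,0,0,0,1,0,0,0.0012,0,0,0,1,0,0,0.0016,0,0,0,1,0,0,0.0016,0,0,0,1,0,0,0.0016,0,0,0,1]}}

```text
time_s: 14.55
position: [0.5487, 0.0476, 0.0591]
tool_rot: [[-0.996, 0.088, 0.0], [0.088, 0.996, 0.0], [-0.0, 0.0, -1.0]]
ft_force: [0.0, 0.4, -0.2]
grip_width: 0.0611
```

Call:
{"api": "jog_arm", "payload": {"deltas": [0,0,0.0007,0,0,0,1,0,0,0.0014,0,0,0,1,0,0,0.0014,0,0,0,1,0,0,0.0014,0,0,0,1,0,0,0.0014,0,0,0,1]}}

```text
time_s: 14.97
position: [0.5489, 0.0475, 0.0587]
tool_rot: [[-0.996, 0.088, 0.001], [0.088, 0.996, -0.0], [-0.001, -0.0, -1.0]]
ft_force: [-1.4, 0.2, 7.6]
grip_width: 0.061
```

Call:
{"api": "jog_arm", "payload": {"deltas": [0,-0.0002,0.0007,0,0,0.0278,1,0,-0.0005,0.0013,0,0,0.0556,1,0.0001,-0.0007,0.002,0,0,0.0833,1,0.0002,-0.0009,0.0027,0,0,0.1111,1,0.0002,-0.0009,0.0027,0,0,0.1111,1,0.0002,-0.0009,0.0027,0,0,0.1111,1]}}

```text
time_s: 15.47
position: [0.5491, 0.0469, 0.0564]
tool_rot: [[-0.907, 0.421, 0.002], [0.421, 0.907, 0.0], [-0.002, 0.001, -1.0]]
ft_force: [0.9, 2.0, 4.6]
grip_width: 0.061
```

```bash
python3 -c "
from h import *
s=look3(14,(160,260,250,330),(225,325,330,410),(180,400,220,420),1.6);print(s['wrist_torque'],s['tool_rot'][:,0])"
```

```text
[0.5491 0.0469 0.0564] 15.4667 [0.9 2.  4.6] 0.061
[ 0.14524347 -0.22622765 -0.17541988] [-0.90693535  0.4212666  -0.00164839]
```

View pics/z14.png

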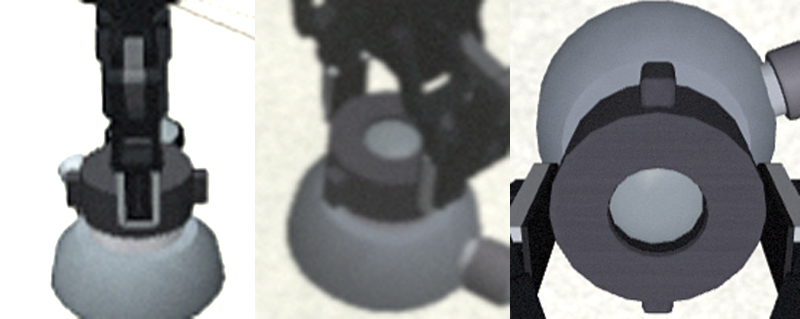

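Call:
{"api": "jog_arm", "payload": {"deltas": [0,-0.0002,0.0007,0,0,0.0278,1,0,-0.0005,0.0013,0,0,0.0556,1,0.0001,-0.0007,0.002,0,0,0.0833,1,0.0002,-0.0009,0.0027,0,0,0.1111,1,0.0003,-0.0011,0.0027,0,0,0.1389,1,0.0004,-0.0014,0.0027,0,0,0.1667,1,0.0004,-0.0014,0.0027,0,0,0.1667,1,0.0004,-0.0014,0.0027,0,0,0.1667,1]}}

```text
time_s: 16.28
position: [0.5486, 0.0459, 0.0553]
tool_rot: [[-0.574, 0.819, 0.003], [0.819, 0.574, -0.001], [-0.002, 0.002, -1.0]]
ft_force: [0.8, -0.3, 14.5]
grip_width: 0.0615
```

```bash
python3 -c "
from h import *
s=look3(15,(160,260,250,330),(225,325,330,410),(180,400,220,420),1.6);print(s['wrist_torque'],np.degrees(np.arctan2(s['tool_rot'][1,0],s['tool_rot'][0,0])))"
```

```text
[0.5486 0.0459 0.0553] 16.2833 [ 0.8 -0.3 14.5] 0.0615
[ 0.02517334  0.0477848  -0.06976409] 125.02707840053763
```

View pics/z15.png

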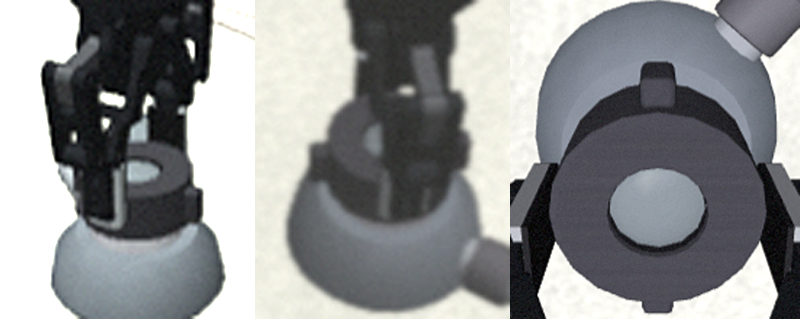

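Call:
{"api": "jog_arm", "payload": {"deltas": [0,-0.0002,-0.0005,0,0,0.0278,1,0,-0.0005,-0.0005,0,0,0.0556,1,0.0001,-0.0007,-0.0005,0,0,0.0833,1,0.0002,-0.0009,-0.0005,0,0,0.1056,1,0.0002,-0.0009,-0.0005,0,0,0.1056,1,0.0002,-0.0009,-0.0005,0,0,0.1056,1]}}

```text
time_s: 16.93
position: [0.5477, 0.0456, 0.0554]
tool_rot: [[-0.276, 0.961, 0.002], [0.961, 0.276, -0.001], [-0.001, 0.002, -1.0]]
ft_force: [0.4, 0.5, 11.4]
grip_width: 0.061
```

```bash
python3 -c "
from h import *
s=env.observe();print(s['wrist_torque'],np.degrees(np.arctan2(s['tool_rot'][1,0],s['tool_rot'][0,0])),s['joint_efforts'])"
```

```text
[ 0.01804274 -0.04505134 -0.07033353] 106.02468073031702 [ 1.12088586e-01 -4.23338556e+01 -1.40682265e+01 -2.74247333e-02
  2.70349861e-03  8.47885874e-02]
```

Call:
{"api": "jog_arm", "payload": {"deltas": [0,-0.0001,0,0,0,0.0167,1,0,-0.0001,0,0,0,0.0167,1,0,-0.0001,0,0,0,0.0167,1]}}

```text
time_s: 17.18
position: [0.5475, 0.0456, 0.0553]
tool_rot: [[-0.225, 0.974, 0.002], [0.974, 0.225, -0.001], [-0.001, 0.002, -1.0]]
ft_force: [0.6, -0.0, 11.8]
grip_width: 0.0614
```

```bash
python3 -c "
from h import *
s=look3(16,(160,260,250,330),(225,325,330,410),(180,400,220,420),1.6);print(s['wrist_torque'],np.degrees(np.arctan2(s['tool_rot'][1,0],s['tool_rot'][0,0])),s['joint_efforts'])"
```

```text
[0.5475 0.0456 0.0553] 17.1833 [ 0.6 -0.  11.8] 0.0614
[ 0.04091538  0.03750003 -0.02131096] 103.02827730089786 [ 1.26654385e-01 -4.22551990e+01 -1.41298851e+01 -5.87199029e-03
 -4.44196339e-02  4.29347623e-02]
```

View pics/z16.png

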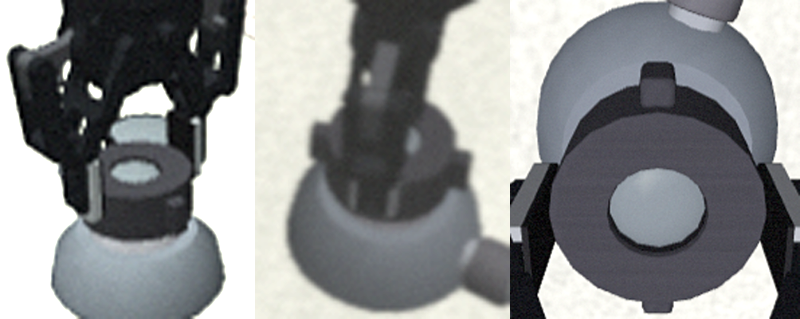

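Call:
{"api": "jog_arm", "payload": {"deltas": [0,-0.0001,0,0,0,0.0111,1,0,-0.0002,0,0,0,0.0222,1,0,-0.0002,0,0,0,0.0222,1,0,-0.0002,0,0,0,0.0222,1]}}

```text
time_s: 17.67
position: [0.5471, 0.0455, 0.0553]
tool_rot: [[-0.159, 0.987, 0.001], [0.987, 0.159, -0.001], [-0.001, 0.001, -1.0]]
ft_force: [-0.9, -0.3, 12.3]
grip_width: 0.0612
```

```bash
python3 -c "
from h import *
s=env.observe();print(s['wrist_torque'],np.degrees(np.arctan2(s['tool_rot'][1,0],s['tool_rot'][0,0])),s['joint_efforts'])"
```

```text
[-0.087541    0.22927153  0.73018403] 99.15066258133643 [ -0.55728871 -41.83639884 -14.48913842   0.5377377   -0.33357323
   0.84439857]
```

The torque jumps from about 0 to 0.73 N m at about 75.5°, so the ring has reached its stop. I give it one more light nudge, then release.

Call:
{"api": "jog_arm", "payload": {"deltas": [0,0,0,0,0,0.0083,1,0,0,0,0,0,0.0083,1,0,0,0,0,0,0.0083,1]}}

```text
time_s: 17.92
position: [0.5471, 0.0454, 0.0553]
tool_rot: [[-0.134, 0.991, 0.001], [0.991, 0.134, -0.002], [-0.002, 0.001, -1.0]]
ft_force: [-1.3, -0.7, 11.7]
grip_width: 0.0612
```

```bash
python3 -c "
from h import *
s=env.observe();print(s['wrist_torque'],np.degrees(np.arctan2(s['tool_rot'][1,0],s['tool_rot'][0,0])),s['joint_efforts'])"
```

```text
[-0.15278228  0.24717446  1.05241924] 97.69027904967226 [ -0.82083425 -41.92242265 -14.52103704   0.69899898  -0.31918363
   1.08787056]
```

Call:
{"api": "jog_arm", "payload": {"deltas": [0,0,0,0,0,0,0.2,0,0,0,0,0,0,-0.5,0,0,0,0,0,0,-1,0,0,0,0,0,0,-1,0,0,0,0,0,0,-1,0,0,0,0,0,0,-1,0,0,-0.02,0,0,0,-1,0,0,-0.06,0,0,0,-1,0,0,-0.1,0,0,0,-1,0,0,-0.15,0,0,0,-1,0,0,-0.18,0,0,0,-1,0,0,-0.18,0,0,0,-1]}}

```text
time_s: 18.92
position: [0.5486, 0.0456, 0.1943]
tool_rot: [[-0.13, 0.991, 0.009], [0.992, 0.13, -0.001], [-0.002, 0.009, -1.0]]
ft_force: [0.2, -0.9, -0.2]
grip_width: 0.0852
```

Call:
{"api": "jog_arm", "payload": {"deltas": [0,0,0,0,0,0,-1,0,0,0,0,0,0,-1,0,0,0,0,0,0,-1,0,0,0,0,0,0,-1,0,0,0,0,0,0,-1,0,0,0,0,0,0,-1]}}

```text
time_s: 19.42
position: [0.5467, 0.0458, 0.1887]
tool_rot: [[-0.13, 0.992, -0.001], [0.992, 0.13, 0.0], [0.0, -0.001, -1.0]]
ft_force: [-0.6, 0.2, 1.2]
grip_width: 0.0853
```

Run:
```python
from h import *
s=look3(17,(170,270,250,330),(230,330,330,410),(120,360,200,440),1.6)
im=cv2.imread("pics/w17.png")
cv2.imwrite("pics/w17c.png",cv2.convertScaleAbs(cv2.resize(im[150:330,230:410],None,fx=3.3,fy=3.3,interpolation=cv2.INTER_CUBIC),alpha=1.6))
```

```text
[0.5467 0.0458 0.1887] 19.4167 [-0.6  0.2  1.2] 0.0853
```

View pics/z17.png

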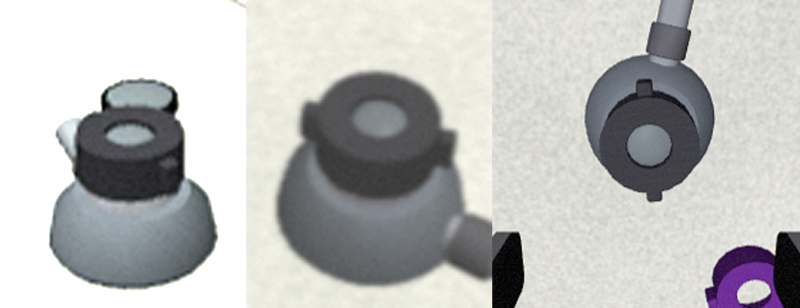

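View pics/w17.png

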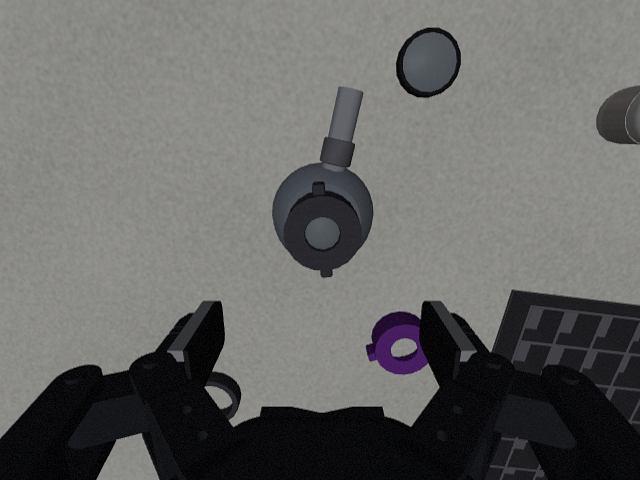

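Run:
```python
from h import *
s=env.observe()
A=onz("wrist",(318.5,188),.072,s);B=onz("wrist",(326.5,272),.072,s);v=A-B
print("ring yaw",np.degrees(np.arctan2(v[1],v[0])),np.linalg.norm(v),(A+B)/2)
a=onz("wrist",(338,150),.045,s);b=onz("wrist",(349,92),.045,s);v=b-a;print("stub yaw-90",np.degrees(np.arctan2(v[1],v[0]))-90)
im=cv2.imread("pics/e17.png");im2=cv2.imread("pics/s17.png")
a=cv2.resize(im2[190:270,260:330],(400,457),interpolation=cv2.INTER_CUBIC);b=cv2.resize(im[245:325,335:405],(400,457),interpolation=cv2.INTER_CUBIC)
cv2.imwrite("pics/z17b.png",cv2.convertScaleAbs(np.hstack([a,b]),alpha=2))
# side: ring top center/height
print(tri([ray("side",(250+130/3.08,170+132/3.08)),ray("scene",(330+(380-246)/3.08,230+118/3.08))]))
```

```text
ring yaw 102.70718448414458 0.07007365514605624 [0.54908318 0.04770052 0.072     ]
stub yaw-90 -2.86831406078106
[0.54762224 0.04751311 0.07548989]
```

View pics/z17b.png

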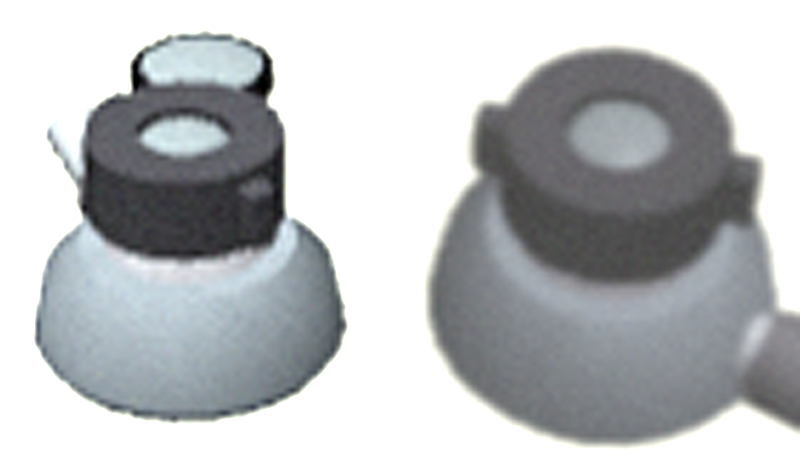

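```bash
python3 -c "
from rig import close_job
print(close_job())"
```

```text
the job is handed in; nothing more can be done
None
```

The lens is in the lamp's cell, flat side down, with the eared retaining ring screwed down over it. I handed the job in after about 19.6 s on the robot's clock.

- **Lens:** it was lowered into the cell in the gripper and let go at the seat, so it did not fall. The views afterwards show it upright in the cell.
- **Ring:** it touched the ramps at about 7.6 N. I turned it clockwise until the wrist torque rose from about 0 to 0.7 N m, then nudged it on to 1.05 N m and let go. Pressing down met about 12 N.
- **Last checks:** the gripper is clear of everything and the ring sits level. Its ears are at 102.7°, about 72–73° from the start, against the 73° stop in the description. Its top measured about 75.5 mm above the counter, against 77 mm expected, which is within camera error.
- **Disagreements:**
  - The tool turned about 4° further than the ring at the end, so the pads slipped a little on the stopped ring.
  - The cell yaw came out at -5° when I placed the ring and -3° in the last look, within measuring error.
  - The cameras differed by about 2 mm on the cell's position, so I aligned by comparing both parts in the same picture.

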